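# Push a used-blade cassette through the flap of the blade safe

### The arm

A 6-joint arm with a two-finger parallel gripper is mounted at the origin on the work surface. World frame = base frame: x ahead of the robot, y to its left, z up, the work surface at z = 0. Lengths are in mm, angles in rad, forces in N, time in s.
With the tool pointing down it reaches from about 150 to 775 mm from the base axis. Payload 6.1 kg.
Tool frame: the origin (TCP) lies at the very end of the fingers, on their centre line; the grasp point (between the pads) lies pinch_z behind it (pinch_z is the distance from the TCP to the grasp point, in mm); z points along the fingers, y is the line along which they close (so a half turn about z gives the same grasp; the last joint's range is limited). The gripper opens to 85 mm and grips with 20 to 120 N. Pads are 22 mm wide; open, the fingers measure 114 mm over their backs; the gripper's body (76 mm by 85 mm) begins 54 mm behind the grasp point. The pads swing forward as they close: fully open they stand 13 mm farther back than shut.
Start: joints at [1.131, 0.126, -0.04, 1.405, 0, 1.571], TCP at [223.515, 475.026, 231.295] pointing down, gripper open.
Joint ranges: [-2.72, 2.72], [-0.95, 1.95], [-1.27, 1.35], [-1.78, 2.02], [-1.46, 1.47], [-3.14, 3.14]. Speed limits (rad/s): [2.39, 2.39, 3.01, 3.14, 3.14, 3.14].

### API

Orientations are given as a unit quaternion [x, y, z, w].
In Python, from bench import * gives the robot as it stands. Calls block until the motion is done:
- move_to(position, orientation): joint-space move of the TCP to a pose.
- move_l(position, rotation=None, vel=150): straight line of the TCP; rotation=None keeps the orientation; vel is the mean speed in mm/s.
- goto_joints(angles): joint-space move.
- open_gripper() and grasp(): open the fingers fully, or close them until they stop; the grip force is fixed at half the most.
- pause(seconds).
- solve_ik(position, orientation): joint angles nearest the present ones, or None.
- capture(name): name is "side" or "top"; returns the picture (420x560x3 uint8, red, green, blue); there is no depth.
- camera_params(name): a dict with "fx", "fy", "cx", "cy" (pixels), "dist_coeffs" ([k1, k2, p1, p2, k3] as OpenCV has them; the pictures are not rectified), "origin" and "rotation" of the camera in the world. Camera axes: x right, y down, z forward; pixel columns grow to the right and rows downward; lengths in mm; the calibration is good to about 2 mm. A picture is of the moment at which its call begins. camera_params takes no time and is no camera call.
A pose or a line that the arm cannot do raises IKError and nothing moves.
- hand_in(): hands the job in; it is judged then, once.
Readings, each from a call of its own:
- read_time_s(): time.
- read_qpos(): joint angles.
- read_qd(): joint speeds.
- read_joint_torque(): joint torques, N m.
- read_tool_pos(): TCP position.
- read_tcp_rot(): TCP orientation.
- read_force(): force on the tool from outside, world axes, zero at the start.
- read_ft_torque(): the same for the moment, N m.
- read_opening(): finger opening in mm.
- read_finger_force(): force on a finger pad.
Only numpy, scipy, OpenCV 4.12 (cv2) and the standard library are available. Lean on these libraries where they do the work, as an engineer would, in place of code of your own. Each camera call takes 0.05 s, during which the arm holds its last target. There are 200 camera calls.

### The job

With the fingertips, push the blue used-blade cassette along the steel feed deck and in through the red flap of the blade safe until it drops into the bin, without gripping or lifting it. Draw the fingers back out before the slow flap swings shut on them, let it close fully, and leave everything else on the bench where it is.

Things in the scene. Friction and masses are not known exactly. Their poses are not given: they have to be found in the camera images.
- safe: Blade safe, fixed: a steel feed deck in front of a flap, a white drop bin behind it; 240 mm wide. Origin on the bench below the middle of the sill. Its +x is the feeding direction, from deck into bin, +z up; it varies in yaw, +x pointing roughly to the robot's left. Deck top: 100 mm above the bench, x from -216 to 0 mm, y -120 to 120 mm, level, no side lips, open from above.
- sill (a point): Middle of the sill: the deck's end edge at the mouth, on the deck's top. Axes as those of safe. The mouth here is 96 mm wide and open to a hinge rod 54 mm above the deck, with white walls on both sides. A cassette pushed until its middle is past this edge tips and drops into the bin by itself.
- guide (a point): Deck point 26 mm before the sill, on the middle line, between two yellow guide strips (10 mm high, 4 mm thick) that stand on the deck as a funnel: 180 mm apart 52 mm before the sill, 92 mm apart at the sill.
- roof (a point): Middle of the top of the bin's clear, fixed plastic roof with grey edging, 162 mm above the bench; roof and bin reach from the sill 170 mm onward and are 240 mm wide. The bin's floor lies 95 mm below the deck.
- flap (a joint): Red gravity flap in the mouth, 90 mm wide, 56 mm high, about 100 g, hinged at its top edge 54 mm above the deck and 8 mm behind the sill. 0 = hanging shut, grows as it is pushed inward (in the safe's +x), up to 1.4 rad. Light to push (a few newtons, less when slow); damped, it takes about two seconds to fall shut by itself.
- flap_hinge (a point): Middle of the flap's hinge line; the red plate hangs 2 to 58 mm below it when shut.
- used_center (a point): Centre of the blue used-blade cassette, loose, lying flat on the feed deck: 80 mm long (its own x), 60 mm wide (its y), 20 mm high, about 150 g; this point is half-way up. It starts up to 45 mm off the mouth's middle line and turned up to 0.3 rad from the safe's x axis, its long way roughly along the feeding direction.
- fresh_center (a point): Centre of the yellow cassette of fresh blades, the same size, flat on the bench: leave alone.
- spool: Dark thread spool, 84 mm across, 75 mm high, on the bench; origin under its middle. Leave alone.
- bowl: Yellow bowl, 150 mm across, 50 mm high; origin under its middle. Leave alone.
- mallet: Hammer, 240 mm long, lying on the bench. Leave alone.
- awl: Awl with wooden handle, 150 mm long, lying on the bench. Leave alone.
- edge_jar: Jar, 60 mm across, 80 mm high; origin under its middle. Leave alone.
- slab: Grey punching slab, 180 x 220 x 35 mm, on the bench; origin under its middle. Leave alone.
- wax: Yellow wax puck, 44 mm across, 18 mm high, lying on the safe's clear roof near its far end; origin under its middle. Leave alone.
Mind the look-alikes: they are no part of the job. Of the things that look like the part that bears used_center, the middle-sized one is meant.

How it is judged (in metres and radians):
On the way, in this order (a step that is already met when the one before it is completed fails the run):
1. the flap is pushed open while the cassette is still on the deck (value of joint flap above 0.25 rad and z of used_center in the frame of safe above 0.1 m).
2. the cassette has dropped into the bin (z of used_center in the frame of safe between 0 and 0.08 m and x of used_center in the frame of safe between 0.01 and 0.165 m and y of used_center in the frame of safe between -0.115 and 0.115 m), for 0.1 s.
At the end, for the whole second after the job is handed in: The blue cassette lies in the bin (its centre behind the sill, within the bin and more than 20 mm below the deck), the flap hangs shut (under 0.08 rad) and still, and every other loose thing is within 20 mm of where it began (all of step 2 and value of joint flap below 0.08 rad and velocity of joint flap below 0.05 rad/s and distance of used_center from where it was at the start of the episode above 0.05 m and distance of each of fresh_center, spool, bowl, mallet, awl, edge_jar, wax, slab from where it was at the start of the episode below 0.02 m); the robot touches nothing.
It fails at once if the blue cassette is lifted (its centre more than 12 mm above where it rides on the deck) (height (world z) of used_center above 0.122 m).
It fails at once if the flap swings shut on the fingers ((z of used_center in the frame of safe between 0 and 0.08 m and x of used_center in the frame of safe between 0.01 and 0.165 m and y of used_center in the frame of safe between -0.115 and 0.115 m) and value of joint flap below 0.25 rad and contact force between the fingers and flap above 0.3 N).
It fails at once if another loose thing on the bench or the safe is disturbed (moved more than 20 mm) (distance of any of fresh_center, spool, bowl, mallet, awl, edge_jar, wax, slab from where it was at the start of the episode above 0.02 m).
It also fails if it takes over 45 s, if anything falls off the work surface, if the arm or the gripper's body presses on something with over 40 N, if the wrist force passes 120 N, or if a joint passes its speed limit or range.

## Working session

There is one attempt and no reset: what is moved stays moved. The work goes in short steps, each a Python script; the robot and the scene stay as the last script left them, time stands still between calls to the robot, and variables do not carry over. Pictures are saved under pics/ and viewed, at most 10 in all, crops included, and the job is handed in when it is done.

```bash
mkdir -p pics
python3 - <<'E'
from bench import *
import cv2
for n in("side","top"):
    cv2.imwrite(f"pics/{n}0.png",cv2.resize(capture(n)[...,::-1],(784,588),interpolation=cv2.INTER_CUBIC))
    p=camera_params(n);print(n,p)
print(read_tcp_rot(),read_time_s(),read_opening())
E
```

```text
side {'fx': 453.8990677862977, 'fy': 453.8990677862977, 'cx': 280.50543439444493, 'cy': 209.04025730525225, 'dist_coeffs': array([-0.13470026,  0.        ,  0.        ,  0.        ,  0.        ]), 'origin': array([ -40.85085645, -518.09105957, 1059.99350727]), 'rotation': array([ 0.87327572, -0.34903998,  0.12391265, -0.31655371])}
top {'fx': 398.9143487254912, 'fy': 398.9143487254912, 'cx': 274.21312422174344, 'cy': 209.06907709899147, 'dist_coeffs': array([-0.10302444,  0.        ,  0.        ,  0.        ,  0.        ]), 'origin': array([ 346.24564308,   34.14003994, 1373.4686352 ]), 'rotation': array([-0.69511554,  0.71668056, -0.03573713,  0.04366025])}
[ 2.18123350e-01  9.75920936e-01 -7.12618018e-04 -1.50996604e-04] 0.1 85.25634698384144
```

View pics/top0.png

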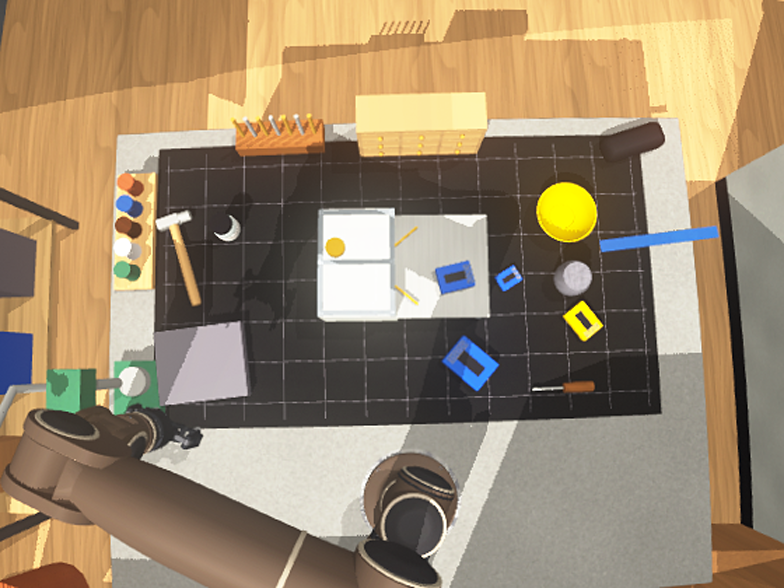

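View pics/side0.png

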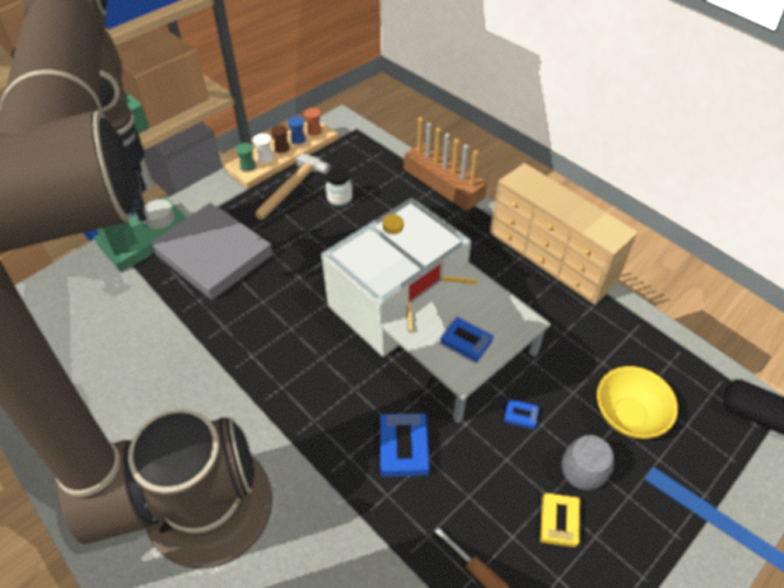

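The top view shows the safe, with its roof at about (318–395, 208–320) and its deck out to (490, 318). The blue cassette on the deck is at (455, 277) and the mouth faces right, so feeding goes image-left (+y). Next I'll enlarge both views.

Run:
```python
import cv2
from bench import *
a=capture("top")[...,::-1][142:234,222:356]; cv2.imwrite("pics/topc.png",cv2.resize(a,None,fx=5.9,fy=5.9,interpolation=cv2.INTER_CUBIC))
a=capture("side")[...,::-1][140:300,225:400]; cv2.imwrite("pics/sidec.png",cv2.resize(a,None,fx=3.7,fy=3.7,interpolation=cv2.INTER_CUBIC))
```

```text
(no output)
```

View pics/topc.png

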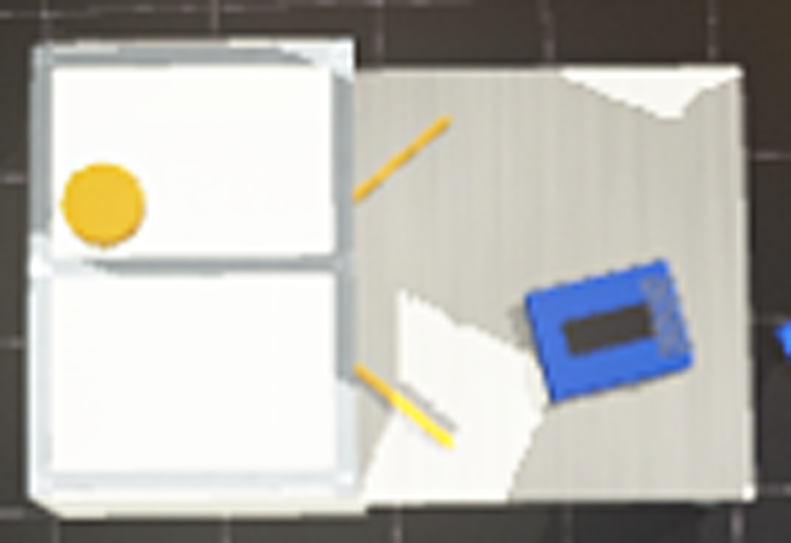

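View pics/sidec.png

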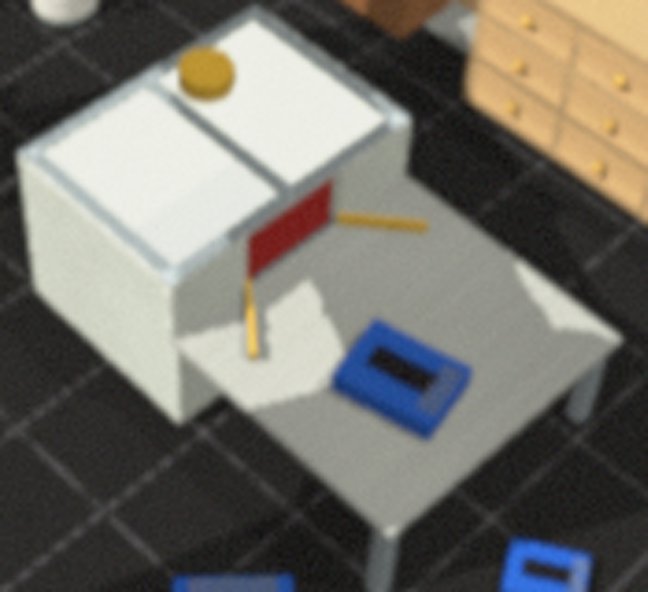

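```bash
cat > h.py <<'E'
import numpy as np, cv2
from scipy.spatial.transform import Rotation as R
from scipy.optimize import least_squares
from bench import *
def proj(n,P):
    c=camera_params(n);M=R.from_quat(c["rotation"]).as_matrix().T
    K=np.array([[c["fx"],0,c["cx"]],[0,c["fy"],c["cy"]],[0,0,1]])
    return cv2.projectPoints(np.array(P,float),cv2.Rodrigues(M)[0],-M@c["origin"],K,c["dist_coeffs"])[0][:,0]
def place(v,P):  # v = x,y,yaw
    P=np.array(P,float);c,s=np.cos(v[2]),np.sin(v[2])
    return np.c_[v[0]+c*P[:,0]-s*P[:,1],v[1]+s*P[:,0]+c*P[:,1],P[:,2]]
def fit(obs,v0):  # obs: {cam:(pixels,points)}
    f=lambda v:np.concatenate([(proj(n,place(v,P))-px).ravel() for n,(px,P) in obs.items()])
    r=least_squares(f,v0,x_scale=[10,10,.1],loss="soft_l1")
    return r.x,f(r.x).reshape(-1,2)
def full(px,off,s): return (np.array(px,float)+.5)/s-.5+off
TOPO=((222,142),5.9);SIDEO=((225,140),3.7)
C=lambda z:[(40,-30,z),(-40,-30,z),(-40,30,z),(40,30,z)]
E
python3 - <<'E'
from h import *
S=[(-216,-120,100),(-216,120,100),(0,-120,162),(170,-120,162),(170,120,162),(0,120,162)]
v,r=fit({"top":(full([(742,66),(755,498),(354,38),(32,45),(30,497),(355,492)],*TOPO),S),
 "side":(full([(622,340),(390,530),(410,118),(258,5),(20,152),(178,276)],*SIDEO),S)},[500,50,1.57])
print(v,r.round(1).tolist())
t=full([(525,294),(666,260),(692,364),(552,402)],*TOPO)
w,r=fit({"top":(t,C(120)),"side":(full([(378,322),(470,373),(430,430),(337,374)],*SIDEO),C(120))},[400,-50,1.8])
print(w,r.round(1).tolist())
c,s=np.cos(v[2]),np.sin(v[2]);d=w[:2]-v[:2]
print("cass in safe",c*d[0]+s*d[1],-s*d[0]+c*d[1],w[2]-v[2])
np.save("safe.npy",v)
for Z in (105,300):
  for x in (-300,0):
    for y in (-120,120):
      p=place(v,[(x,y,Z)])[0]
      for yaw in (0,np.pi/2,-np.pi/2,np.pi):
        q=(R.from_euler("z",v[2]+yaw)*R.from_euler("x",np.pi)).as_quat()
        k=solve_ik(p.tolist(),q.tolist());print(Z,x,y,p.round(),yaw,None if k is None else np.round(k,2))
E
```

```text
[554.14686123  20.87907036   1.54578499] [[-0.2, -0.2], [-0.4, -0.2], [-0.3, -0.1], [-0.1, -0.7], [-0.5, -0.7], [0.1, -0.2], [0.1, -0.3], [0.3, 1.6], [0.7, 0.1], [-0.2, 0.1], [-0.2, 0.3], [-1.7, 2.9]]
[ 519.74873916 -116.56563486    1.76759866] [[0.1, -0.2], [0.6, -0.0], [0.8, 0.5], [-0.0, -0.2], [-0.6, -1.0], [1.1, -0.6], [0.0, 0.0], [-1.9, 0.2]]
cass in safe -138.26197024528977 30.95004653489056 0.2218136696517785
105 -300 -120 [ 667. -282.  105.] 0 [-0.4   0.53  0.24  1.28  0.    1.2 ]
105 -300 -120 [ 667. -282.  105.] 1.5707963267948966 [-0.4   0.53  0.24  1.28  0.   -0.38]
105 -300 -120 [ 667. -282.  105.] -1.5707963267948966 [-0.4   0.53  0.24  1.28  0.    2.77]
105 -300 -120 [ 667. -282.  105.] 3.141592653589793 [-0.4   0.53  0.24  1.28  0.   -1.95]
105 -300 120 [ 427. -276.  105.] 0 [-0.57  0.13 -0.32  1.13  0.    1.02]
105 -300 120 [ 427. -276.  105.] 1.5707963267948966 [-0.57  0.13 -0.32  1.13  0.   -0.55]
105 -300 120 [ 427. -276.  105.] -1.5707963267948966 [-0.57  0.13 -0.32  1.13  0.    2.59]
105 -300 120 [ 427. -276.  105.] 3.141592653589793 [-0.57  0.13 -0.32  1.13  0.
[... 1259 characters left out ...]
. -276.  300.] 3.141592653589793 [-0.57  0.1   0.09  1.55  0.   -2.12]
300 0 -120 [674.  18. 300.] 0 [0.03 0.45 0.55 1.67 0.   1.62]
300 0 -120 [674.  18. 300.] 1.5707963267948966 [0.03 0.45 0.55 1.67 0.   0.05]
300 0 -120 [674.  18. 300.] -1.5707963267948966 [ 0.03  0.45  0.55  1.67  0.   -3.09]
300 0 -120 [674.  18. 300.] 3.141592653589793 [ 0.03  0.45  0.55  1.67  0.   -1.52]
300 0 120 [434.  24. 300.] 0 [ 0.05 -0.03 -0.06  1.55  0.    1.65]
300 0 120 [434.  24. 300.] 1.5707963267948966 [ 0.05 -0.03 -0.06  1.55  0.    0.08]
300 0 120 [434.  24. 300.] -1.5707963267948966 [ 0.05 -0.03 -0.06  1.55  0.   -3.06]
300 0 120 [434.  24. 300.] 3.141592653589793 [ 0.05 -0.03 -0.06  1.55  0.   -1.49]
```

The safe pose fit is good. In the safe frame the cassette is at (-138, 31) with yaw 0.22. I'll first push it sideways with the flat side of the closed fingers, to centre and align it.

```bash
cat >> h.py <<'E'
def sp(x,y,z): return place(np.load("safe.npy"),[(x,y,z)])[0].tolist()
def so(yaw): return (R.from_euler("z",np.load("safe.npy")[2]+yaw)*R.from_euler("x",np.pi)).as_quat().tolist()
def crop(name):
    a=capture("top")[...,::-1][142:234,222:356]; cv2.imwrite(name,cv2.resize(a,None,fx=5.9,fy=5.9,interpolation=cv2.INTER_CUBIC))
E
python3 - <<'E'
from h import *
grasp()
move_l([223,475,300]) 
move_to(sp(-132,95,260),so(np.pi/2))
move_l(sp(-132,95,106)); print(read_opening(),read_tool_pos(),read_force())
move_l(sp(-132,60,106),vel=60); print(read_force())
move_l(sp(-132,42,106),vel=40); print(read_force(),read_time_s())
move_l(sp(-132,60,106)); move_l(sp(-132,60,220))
move_to(sp(-255,0,220),so(0))
crop("pics/t2.png"); print(read_time_s())
E
```

```text
0.05767882801534448 [ 456.47615898 -108.80133752  106.84038837] [-0.01701647 -0.52606137 -0.43608577]
[ 0.22875478 -0.14715209  0.42063803]
[ 1.21545858 -0.31793061 -0.55988075] 6.3333
8.8083
```

View pics/t2.png

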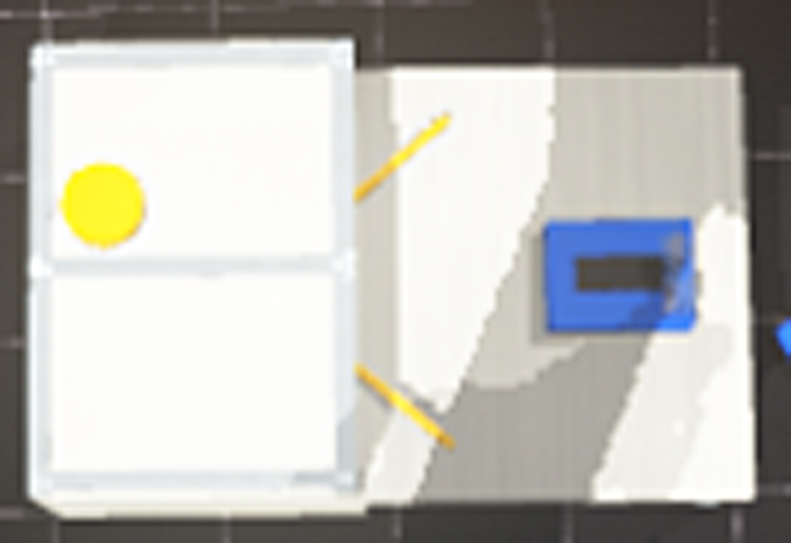

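The cassette is aligned, with corners at (545,222), (692,219), (694,330) and (547,332). Now the forward push from behind.

Run:
```python
from h import *
v=np.load("safe.npy")
w,r=fit({"top":(full([(545,222),(692,219),(694,330),(547,332)],*TOPO),C(120))},[520,-120,1.6])
c,s=np.cos(v[2]),np.sin(v[2]);d=w[:2]-v[:2];x,y=c*d[0]+s*d[1],-s*d[0]+c*d[1]
print(x,y,w[2]-v[2],abs(r).max())
y=float(np.clip(y,-8,8)); X=x-40-11-10
move_l(sp(X,y,200)); move_l(sp(X,y,107)); print(read_force())
for X in (-110,-75,-60,-50):
    move_l(sp(X,y if X<-100 else y,107),vel=50); print(X,read_force().round(2),read_time_s())
a=capture("side")[...,::-1][140:300,225:400]; cv2.imwrite("pics/s3.png",cv2.resize(a,None,fx=3.7,fy=3.7,interpolation=cv2.INTER_CUBIC))
```

```text
-143.48495932663204 1.4028141202069109 0.006380137422253629 0.20649898970179947
[ 0.229609   -0.4606283  -0.39091493]
-110 [-0.02 -0.98  1.3 ] 12.125
-75 [-0.94 -0.04  0.38] 12.975
-60 [ 0.13 -0.21  0.25] 13.425
-50 [-0.55  0.03 -0.07] 13.775
```

View pics/s3.png

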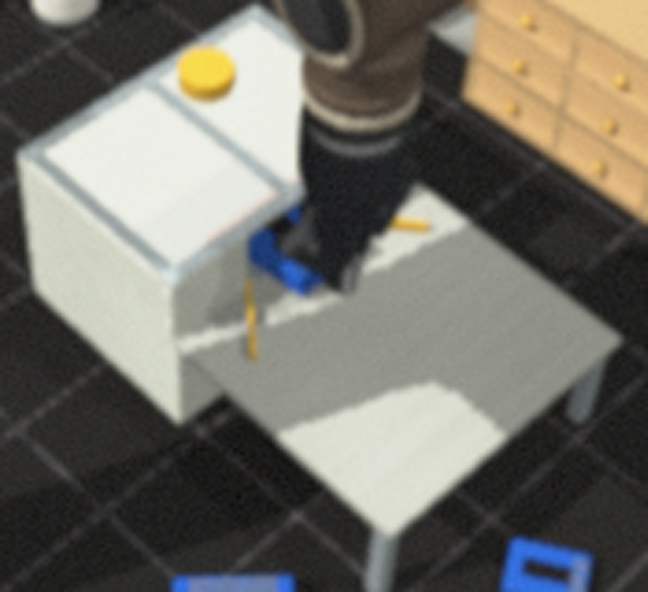

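The cassette is in the mouth, its rear edge at about (315, 285) against the fingertips, and the flap is lifting. I'll keep pushing in small steps.

Run:
```python
from h import *
import bench
print(getattr(bench,"pinch_z",None))
for X in (-45,-40,-35,-30):
    move_l(sp(X,1.4,107),vel=50); print(X,read_force().round(2),read_time_s())
move_l(sp(-100,1.4,107),vel=150); move_l(sp(-200,1.4,125)); move_l(sp(-255,1.4,220))
a=capture("side")[...,::-1][140:300,225:400]; cv2.imwrite("pics/s4.png",cv2.resize(a,None,fx=3.7,fy=3.7,interpolation=cv2.INTER_CUBIC))
print(read_time_s())
```

```text
18.700000000000003
-45 [-0.68 -0.39  0.71] 14.075
-40 [-0.69 -0.46 -0.42] 14.325
-35 [-1.22  0.92 -0.15] 14.575
-30 [ 0.09  0.63 -1.23] 14.825
17.2
```

View pics/s4.png

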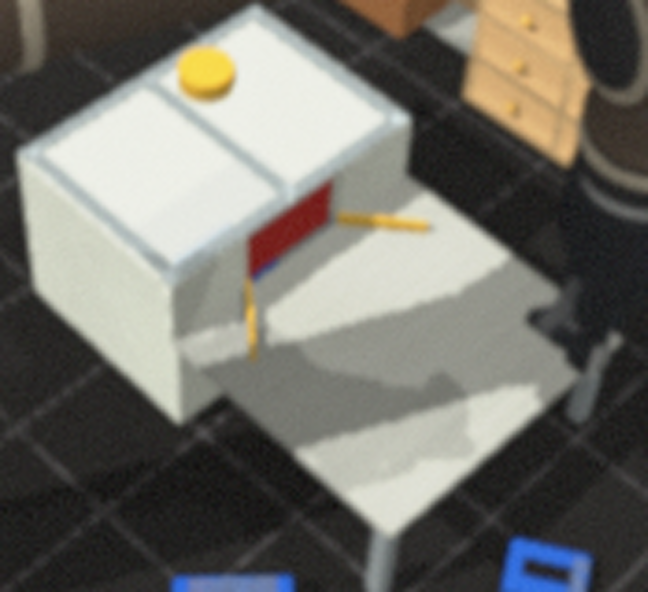

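The cassette has gone in and the flap is nearly down, but a sliver of blue shows under its lower corner at (262, 271). I'll wait and look again, closer.

Run:
```python
from h import *
pause(2)
a=np.mean([capture("side") for _ in range(4)],0).astype(np.uint8)[...,::-1][180:225,280:330]
o=cv2.imread("pics/sidec.png"); o=cv2.resize(o,(175,160),interpolation=cv2.INTER_AREA)[40:85,55:105]
cv2.imwrite("pics/s5.png",cv2.resize(np.hstack([o,a]),None,fx=8,fy=8,interpolation=cv2.INTER_CUBIC))
print(read_time_s())
```

```text
19.4
```

View pics/s5.png

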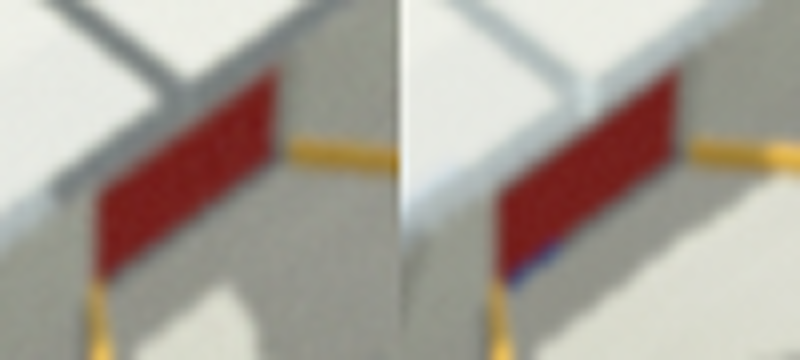

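A blue sliver remains in the gap between sill and flap, at (540, 262). It could be the cassette standing in the bin or holding the flap ajar. The roof is clear, so I'll compare the flap mask with the start and boost the contrast through the roof.

Run:
```python
from h import *
a=np.mean([capture("side") for _ in range(8)],0)
t=np.mean([capture("top") for _ in range(8)],0)
red=lambda a:(a[...,0]>1.8*a[...,1]+10)
m=red(a)[180:225,280:330]
o=cv2.resize(cv2.imread("pics/sidec.png"),(175,160),interpolation=cv2.INTER_AREA)[...,::-1].astype(float)[40:85,55:105]
n=red(o); print(m.sum(),n.sum()); 
for c in range(10,38,3): print(c,[ (np.where(k[:,c])[0].min(),np.where(k[:,c])[0].max()) if k[:,c].any() else 0 for k in (n,m)])
def st(x): # red minus blue tint plus luminance stretch
    g=x.astype(float); return np.clip((g-200)*255/55,0,255)
A=cv2.resize(st(a[138:222,225:340]),None,fx=3.4,fy=3.4); B=cv2.resize(st(t[145:232,224:290]),None,fx=4.5,fy=4.5)
h=max(A.shape[0],B.shape[0]);P=lambda x:np.pad(x,((0,h-x.shape[0]),(0,0),(0,0)))
cv2.imwrite("pics/s6.png",np.hstack([P(A),P(B)])[...,::-1])
```

```text
202 200
10 [0, 0]
13 [(np.int64(24), np.int64(33)), (np.int64(24), np.int64(33))]
16 [(np.int64(22), np.int64(31)), (np.int64(22), np.int64(31))]
19 [(np.int64(20), np.int64(29)), (np.int64(20), np.int64(29))]
22 [(np.int64(18), np.int64(26)), (np.int64(18), np.int64(26))]
25 [(np.int64(16), np.int64(24)), (np.int64(16), np.int64(24))]
28 [(np.int64(14), np.int64(22)), (np.int64(14), np.int64(22))]
31 [(np.int64(11), np.int64(20)), (np.int64(12), np.int64(20))]
34 [0, 0]
37 [0, 0][ WARN:0@20.252] global loadsave.cpp:1063 imwrite_ Unsupported depth image for selected encoder is fallbacked to CV_8U.
```

View pics/s6.png

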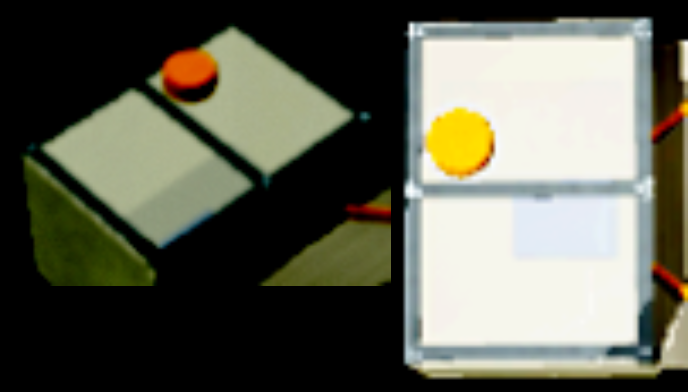

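Through the clear roof, the top view shows the cassette lying flat on the bin floor at (513–617, 195–258), about 65 mm behind the sill. The flap's red outline matches the start pixel for pixel, so the sliver was only the cassette seen through the sill gap. The fingers are clear, so I'm handing in.

Run:
```python
from bench import *
print(read_force(),read_qd().round(3)); print(hand_in())
```

```text
[ 0.54726204 -0.11232867  0.4650297 ] [ 0.001 -0.002  0.     0.001  0.    -0.001]
the job is handed in; nothing more can be done
None
```

The job is handed in: the blue cassette was pushed through the flap and lies flat in the bin, the flap hangs shut, and the fingers are clear; I saw nothing else moved, but did not measure it, and no verdict came back.

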